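# Name plate pushed out past the shelf end

## Robot

A 6-joint arm with a two-finger parallel gripper is mounted at the origin on the work surface. World frame = base frame: x ahead of the robot, y to its left, z up, the work surface at z = 0. Lengths are in m, angles in degrees, forces in N, time in s.
With the tool pointing down it reaches from about 0.25 to 0.725 m from the base axis. Payload 9.7 kg.
Tool frame: the origin (TCP) lies between the finger pads; the fingertips stand 19 mm ahead of it and the grasp point (between the pads) is the TCP; z points along the fingers, y is the line along which they close (so a half turn about z gives the same grasp; the last joint's range is limited). The gripper opens to 85 mm and grips with 20 to 120 N. Pads are 22 mm wide; open, the fingers measure 114 mm over their backs; the gripper's body (76 mm by 85 mm) begins 54 mm behind the grasp point. The pads swing forward as they close: fully open they stand 13 mm farther back than shut.
Start: joints at [-75.172, 4.979, 10.078, 95.1, 0, 90], TCP at [0.141, -0.532, 0.25] pointing down, gripper open.
Joint ranges: [-179.16, 179.16], [-48.56, 103.87], [-65.8, 70.77], [-126.05, 130.52], [-82.76, 87.17], [-180, 180]. Speed limits (degrees/s): [127.2, 127.2, 147.25, 180, 180, 180].

## Interface

Orientations are given as [roll, pitch, yaw] about the fixed x, y, z axes, in that order (R = Rz(yaw) Ry(pitch) Rx(roll)).
In Python, from workcell import telemetry, camera, calibration, workorder gives the robot as it stands.
- The arm moves only by the tool play_rows, never from a script. Its argument "increments" is a list of rows, each a list of 3 entries, a list of its own where there are three numbers: the shift along the tool's x, y, z in mm, then the turn, a rotation vector about the tool's x, y, z in degrees, then the closure, from 0 (fully open) to 1 (shut). In form: [[[x, y, z], [ax, ay, az], jaw], ...]. A call has 1 to 20 rows; each row is the pose to reach, as a shift and turn from the pose commanded when the call began, along the tool's axes at that moment; what a row does not reach only later rows make up. A row lasts 1/10 s, in which the tool goes at most 50 mm and 8.59 degrees, less where a joint would pass 70% of its speed; a pose out of reach is approached as far as the arm can. A call with a gripper value outside its range is refused whole. The fingers move at their own pace and stop on an object; "grip_force" is the grip in N (left out, the last holds). Time passes only in rows, so rows that repeat a pose let the fingers close. It gives the time, the measured TCP pose, the force, the opening and the grip force at its end, in the units of the state.
- telemetry.get_obs(): the state, without advancing time (a new reading comes with each control period).
- camera(name): name is "scene" or "top" or "wrist"; returns (picture, depth): 420x560x3 uint8, red, green, blue; 420x560 float32, m along the optical axis (not along the pixel's ray), 0 where there is no reading.
- calibration(name): a dict with "vertical_fov" (degrees; the focal length in pixels is half the picture's height over the tangent of half this angle, whatever the lens; pixels are square), "cx", "cy" (the principal point, pixels), "rvec" (rotation vector, rad) and "tvec" (3), from world to camera coordinates, as OpenCV has them; the wrist camera has in their place "hand_eye" (4x4, takes a point from camera to tool coordinates, whose origin is the TCP and whose axes are the flange's). Camera axes: x right, y down, z forward; pixel columns grow to the right and rows downward; lengths in m; the calibration is good to about 2 mm. A picture is of the moment at which its call begins: read the wrist's pose just before it. calibration takes no time and is no camera call.
- workorder.job_done(): hands the job in; it is judged then, once.
The state is a dict: "time": time; "q": joint angles; "qd": joint speeds; "joint_efforts": joint torques, N m; "ee_pos": TCP position; "tcp_rot": TCP orientation; "wrist_force": force on the tool from outside, world axes, zero at the start; "torque": the same for the moment, N m; "opening": finger opening in m; "grasp_force": force on a finger pad.
Only numpy, scipy, OpenCV 4.12 (cv2) and the standard library are available. Lean on these libraries where they do the work, as an engineer would, in place of code of your own. Each camera call takes 0.05 s, during which the arm holds its last target. There are 200 camera calls.

## Task

The bare metal name plate lies flat on the low wooden shelf, where nobody can get a finger under it. With the fingertips, push it flat against the rail along the far side of the shelf and along to the end of the shelf where the cardboard kit box stands, until about 40 mm of it sticks out past that end, and leave it lying there. Only push it: do not pick it up, tip it or let it fall, and leave the kit box, mug, vial and tape roll where they are.

Things in the scene. Friction and masses are not known exactly. Their poses are not given: they have to be found in the camera images.
- shelf: Low dark-wood shelf fixed to the table: level board 160 (its x) by 380 (its y) mm whose flat top is 70 mm above the table, open underneath at both ends. Along the whole of its far (+x) long side runs an upright rail 12 mm thick and 18 mm high above the board, whose inner face is at x = +68 mm. The near side and both ends (y = +190 and y = -190 mm) are open. Origin: centre of its footprint at table height; x points away from the robot, y to the robot's left, z up.
- plate: Flat bare aluminium plate, 90 (its x) by 160 (its y) mm and 6 mm thick, about 0.2 kg, loose, lying flat on the shelf board with its long sides roughly along the shelf, 10 to 30 mm clear of the rail at its middle. It slides with ordinary dry friction. Origin: centre of its underside; z up. Flat against the rail its origin is at x = +23 mm in the shelf's frame.
- kit_box: Open cardboard kit box, 100 by 120 mm and 50 mm high, with an open flap rising to about 108 mm at its +x side; loose. It stands on the table beyond one end of the shelf (left or right) and marks the end where the plate must stick out. Origin: centre of its underside.
- mug: White mug, 80 mm across, 95 mm high, handle at its +y side; loose, on the table beyond the other end of the shelf. Leave alone. Origin: centre of its underside.
- vial: Small clear specimen vial with a white cap, 33 mm across, 80 mm high, standing on the table between the robot and the shelf; loose. Leave alone. Origin: centre of its underside.
- tape_roll: Roll of clear tape lying flat on the table beyond the shelf, 90 mm across, 24 mm high; loose. Leave alone. Origin: centre of its underside.
Mind the look-alikes: they are no part of the job. What is meant by the plate is not orange, and is the larger of those in its own colour.

How it is judged (in metres and radians):
At the end, for the whole second after the job is handed in: The plate lies flat and still on the shelf board, against the rail (no more than 5 mm off at its middle and within 0.05 rad of parallel), and sticks out 25 to 55 mm past the shelf end on the kit box's side; kit box, mug, vial and tape roll are within 25 mm of where they started (((y of kit_box in the frame of shelf above 0 m and y of plate in the frame of shelf between 0.135 and 0.165 m) or (y of kit_box in the frame of shelf below 0 m and y of plate in the frame of shelf between -0.165 and -0.135 m)) and x of plate in the frame of shelf above 0.018 m and angle between the y axis of plate and the y axis of shelf, either way round below 0.05 rad and z of plate in the frame of shelf between 0.066 and 0.074 m and angle between plate's own z axis and vertical below 0.04 rad and linear speed of plate below 0.01 m/s and distance of each of kit_box, mug, vial, tape_roll from where it was at the start of the episode below 0.025 m); the robot touches nothing.
It fails at once if the plate is lifted off the shelf (over 12 mm) (z of plate in the frame of shelf above 0.082 m).
It fails at once if the plate is tipped or falls off the shelf (angle between plate's own z axis and vertical above 0.15 rad or z of plate in the frame of shelf below 0.055 m).
It fails at once if the kit box, mug, vial or tape roll is displaced or knocked over (distance of any of kit_box, mug, vial, tape_roll from where it was at the start of the episode above 0.025 m or angle between any of kit_box, mug, vial, tape_roll's own z axis and vertical above 0.3 rad).
It also fails if it takes over 61 s, if anything falls off the work surface, if the arm or the gripper's body presses on something with over 40 N, if the wrist force passes 120 N, or if a joint passes its speed limit or range.

## Working session

There is one attempt and no reset: what is moved stays moved. The work goes in short steps, Python scripts to look and compute and a tool call to move; the robot and the scene stay as the last step left them, time stands still between calls to the robot, and variables do not carry over. Pictures are saved under pics/ and viewed, at most 10 in all, crops included, and the job is handed in when it is done.

Besides the shell and the picture viewer there is one more tool, called after ">>>" as name(argument=value, ...), one argument or row to a line, values as JSON. play_rows: Moves the arm, as the interface text tells. Its arguments: {"type":"object","properties":{"increments":{"type":"array"},"grip_force":{"type":"number"}},"required":["increments"]}

```bash
mkdir -p pics; cat > h.py <<'E'
import numpy as np, cv2
from workcell import telemetry, camera, calibration, workorder
def proj(name,pts):
    c=calibration(name); f=210/np.tan(np.radians(c["vertical_fov"])/2)
    R=cv2.Rodrigues(np.array(c["rvec"],float))[0]; p=np.asarray(pts)@R.T+np.array(c["tvec"]).ravel()
    return p[:,:2]/p[:,2:]*f+[c["cx"],c["cy"]]
def onplane(name,px,z):
    c=calibration(name); f=210/np.tan(np.radians(c["vertical_fov"])/2)
    R=cv2.Rodrigues(np.array(c["rvec"],float))[0]; t=np.array(c["tvec"]).ravel()
    o=-R.T@t; out=[]
    for u,v in px:
        d=R.T@np.array([(u-c["cx"])/f,(v-c["cy"])/f,1]); out.append(o+d*(z-o[2])/d[2])
    return np.array(out)
def snap(name,fn):
    im,d=camera(name); cv2.imwrite("pics/"+fn,cv2.cvtColor(im,cv2.COLOR_RGB2BGR)); return im,d
E
python3 - <<'E'
from h import *
for n in("top","scene"):
    im,d=snap(n,n+"1.png"); np.save(n+"1.npy",d); c=calibration(n); print(c)
print(telemetry.get_obs())
E
```

```text
{'vertical_fov': 48.79798257335659, 'cx': 280.3218398309294, 'cy': 212.7415606641474, 'rvec': array([ 2.19770564, -2.17147096,  0.07303546]), 'tvec': array([5.22053490e-04, 5.76954861e-01, 1.28404602e+00])}
{'vertical_fov': 43.63083484122986, 'cx': 295.19677376518166, 'cy': 210.5082253777512, 'rvec': array([ 1.20667579,  2.11351311, -1.10285364]), 'tvec': array([ 0.31049826, -0.23358753,  1.73442677])}
{'time': 0.1, 'q': array([-7.51716755e+01,  5.00906695e+00,  1.00382754e+01,  9.50987834e+01,
        1.04520027e-03,  8.99998624e+01]), 'qd': array([-0.0040966 , -0.05749994, -0.00775339, -0.01301486, -0.08942946,
        0.01443542]), 'joint_efforts': array([-8.01586502e-04, -5.21564984e+01,  4.65651762e+01,  1.60449726e-02,
       -1.17938222e-05, -8.32421620e-06]), 'ee_pos': array([ 0.14071669, -0.53150825,  0.24963678]), 'tcp_rot': array([-1.79930425e+02, -1.04536665e-03,  1.48284608e+01]), 'wrist_force': array([0.4230314 , 0.1874449 , 0.30672987]), 'torque': array([ 0.01826961, -0.01011075,  0.00642451]), 'grasp_force': 0.0, 'opening': 0.08550372949450705}
```

View pics/top1.png

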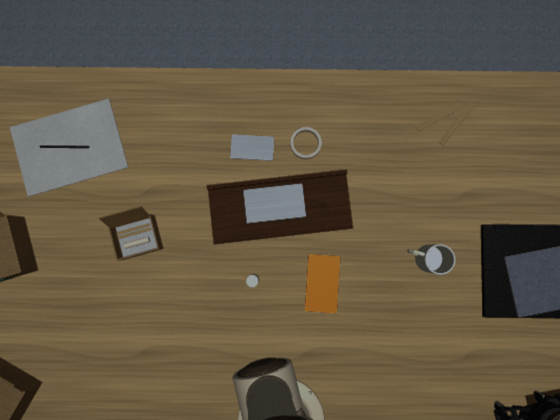

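View pics/scene1.png

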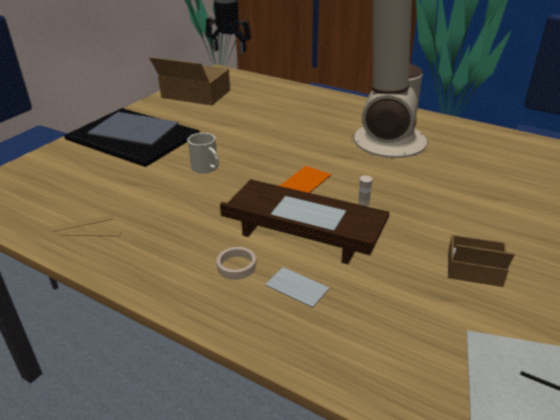

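The top view shows the shelf from (208,186) to (352,228), with the plate on it around (275,203). The kit box is on the left (+y) at (137,237), the mug at (440,259), the vial at (252,281) and the tape at (306,143).

```bash
python3 - <<'E'
import cv2
im=cv2.imread("pics/top1.png")[160:255,195:365]
im=cv2.convertScaleAbs(im,alpha=1.8,beta=20)
cv2.imwrite("pics/crop1.png",cv2.resize(im,None,fx=4.7,fy=4.7,interpolation=cv2.INTER_CUBIC))
E
```

```text
(no output)
```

View pics/crop1.png

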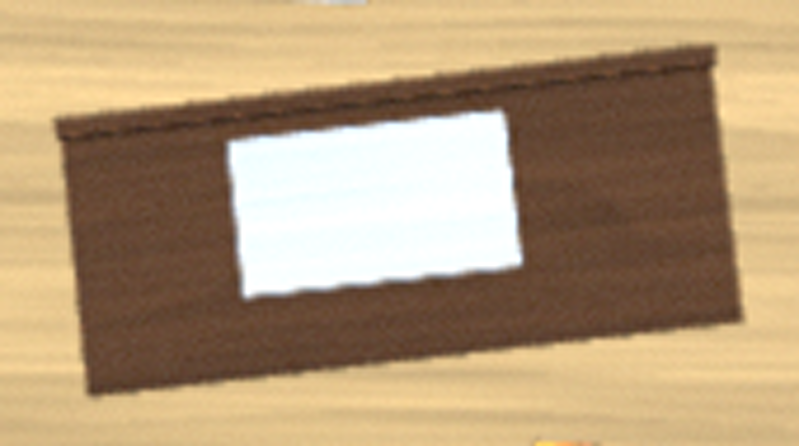

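The crop gives plate corners at about (229,142), (503,111), (522,266) and (243,298). The shelf's near corners are (90,394) and (742,321), and the rail-top outer corners are (57,120) and (716,46).

```bash
cat > m.py <<'E'
from h import *
def full(p): return np.array(p)/4.7+[195,160]-0.4
pl=onplane("top",full([(229,142),(503,111),(522,266),(243,298)]),.076)
near=onplane("top",full([(90,394),(742,321)]),.07); rail=onplane("top",full([(57,120),(716,46)]),.088)
print(pl.round(4),near.round(4),rail.round(4))
ey=(near[0]-near[1])[:2]+(rail[0]-rail[1])[:2]; ey/=np.linalg.norm(ey); ex=np.array([ey[1],-ey[0]])
print(np.linalg.norm(near[0]-near[1]),np.linalg.norm(rail[0]-rail[1]))
o=(near.mean(0)+rail.mean(0))[:2]/2
print("shelf",o.round(4),"yaw",np.degrees(np.arctan2(-ey[0],ey[1])))
P=(pl[:,:2]-o)@np.c_[ex,ey]; print((P*1000).round(1),(P.mean(0)*1000).round(1))
for n,px,z in(("box",(137,237),.02),("mug",(434,259),.09),("vial",(252,281),.08),("tape",(306,143),.024)):
    w=onplane("top",[px],z)[0]; print(n,w.round(3),((w[:2]-o)@np.c_[ex,ey]*1000).round())
E
python3 m.py
```

```text
[[ 0.634   0.1081  0.076 ]
 [ 0.6538 -0.0494  0.076 ]
 [ 0.5645 -0.0611  0.076 ]
 [ 0.5442  0.0985  0.076 ]] [[ 0.4883  0.1858  0.07  ]
 [ 0.5347 -0.1881  0.07  ]] [[ 0.644   0.2055  0.088 ]
 [ 0.6911 -0.1703  0.088 ]]
0.37683516504663317 0.3787494829872952
shelf [0.5895 0.0082] yaw 7.10095194966657
[[ 56.5  93.6]
 [ 56.7 -65.2]
 [-33.4 -65.7]
 [-33.8  95.2]] [11.5 14.5]
box [0.504 0.409 0.02 ] [-35. 408.]
mug [ 0.454 -0.401  0.09 ] [-185. -389.]
vial [0.39 0.08 0.08] [-189.   96.]
tape [ 0.776 -0.063  0.024] [176. -94.]
```

```bash
cat > g.py <<'E'
import sys
from h import *
from scipy.spatial.transform import Rotation as Ro
O=np.array([.5895,.0082]); Y=np.radians(7.1); S=np.array([[np.cos(Y),-np.sin(Y)],[np.sin(Y),np.cos(Y)]])
def go(sx,sy,z,syaw):   # target in shelf frame mm / world z mm / yaw rel. shelf
    s=telemetry.get_obs(); R=Ro.from_euler("xyz",s["tcp_rot"],degrees=True)
    t=np.r_[O+S@[sx/1e3,sy/1e3],z/1e3]
    T=Ro.from_euler("xyz",[180,0,7.1+syaw],degrees=True)
    print("now shelf",(S.T@(s["ee_pos"][:2]-O)*1e3).round(1),"z",s["ee_pos"][2].round(4),s["tcp_rot"].round(1),"F",s["wrist_force"].round(1),"open",s["opening"].round(4),"t",s["time"])
    print("shift",(R.inv().apply(t-s["ee_pos"])*1e3).round(1),"turn",np.degrees((R.inv()*T).as_rotvec()).round(2))
if __name__=="__main__": go(*map(float,sys.argv[1:]))
E
python3 g.py -60 14 150 0
```

```text
Traceback (most recent call last):
  File "g.py", line 11, in <module>
    if __name__=="__main__": go(*map(float,sys.argv[1:]))
                             ~~^^^^^^^^^^^^^^^^^^^^^^^^^^
  File "g.py", line 9, in go
    print("now shelf",(S.T@(s["ee_pos"][:2]-O)*1e3).round(1),"z",s["ee_pos"][2].round(4),s["tcp_rot"].round(1),"F",s["wrist_force"].round(1),"open",s["opening"].round(4),"t",s["time"])
                                                                                                                                                    ^^^^^^^^^^^^^^^^^^
AttributeError: 'float' object has no attribute 'round'
```

```bash
sed -i 's/s\["opening"\].round(4)/round(s["opening"],4)/' g.py; python3 g.py -60 14 150 0
```

```text
now shelf [-512.1 -480.1] z 0.2496 [-179.9   -0.    14.8] F [0.4 0.2 0.3] open 0.0855 t 0.1
shift [ 514.4 -428.7  100.2] turn [-0.07  0.    7.73]
```

>>> play_rows(
  increments=[
    [[15,-13,0],[0,0,0],0.47],
    [[45,-37,0],[0,0,1],0.47],
    [[80,-67,0],[0,0,2],0.47],
    [[115,-96,0],[0,0,2],0.47],
    [[150,-125,0],[0,0,3],0.47],
    [[185,-154,0],[0,0,3],0.47],
    [[220,-183,0],[0,0,4],0.47],
    [[255,-212,0],[0,0,4],0.47],
    [[290,-241,0],[0,0,5],0.47],
    [[325,-270,0],[0,0,5],0.47],
    [[360,-299,0],[0,0,6],0.47],
    [[390,-325,0],[0,0,6],0.47],
    [[420,-350,0],[0,0,7],0.47],
    [[450,-375,10],[0,0,7.7],0.47],
    [[475,-396,30],[0,0,7.7],0.47],
    [[495,-412,50],[0,0,7.7],0.47],
    [[508,-423,75],[0,0,7.7],0.47],
    [[514,-429,100],[0,0,7.7],0.47],
    [[514,-429,110],[0,0,7.7],0.47],
    [[514,-429,110],[0,0,7.7],0.47],
  ],
)

```text
time: 2.1
ee_pos: [0.5268, 0.0144, 0.1388]
tcp_rot: [-180.0, 0.2, 7.1]
wrist_force: [0.1, -0.0, -0.1]
opening: 0.0457
grasp_force: 0.0
```

```bash
python3 g.py -60 14 95 0; python3 - <<'E'
from h import *
im,d=snap("wrist","w0.png"); c=calibration("wrist"); print(c)
im=cv2.imread("pics/w0.png"); cv2.imwrite("pics/w1.png",cv2.convertScaleAbs(im,alpha=1.6,beta=15))
E
```

```text
now shelf [-61.4  13.9] z 0.1388 [-180.     0.2    7.1] F [ 0.1 -0.  -0.1] open 0.0457 t 2.1
shift [ 1.5 -0.1 43.8] turn [-0.01  0.18  0.05]
{'vertical_fov': 63.85988633132328, 'cx': 278.31262909252575, 'cy': 208.05624043071452, 'hand_eye': array([[ 1.48983294e-03, -9.63176416e-01, -2.68866087e-01,
         6.80639539e-02],
       [ 9.99998552e-01,  1.65600617e-03, -3.91255368e-04,
         6.35304834e-05],
       [ 8.22091841e-04, -2.68865115e-01,  9.63177488e-01,
        -1.23206725e-01],
       [ 0.00000000e+00,  0.00000000e+00,  0.00000000e+00,
         1.00000000e+00]])}
```

View pics/w1.png

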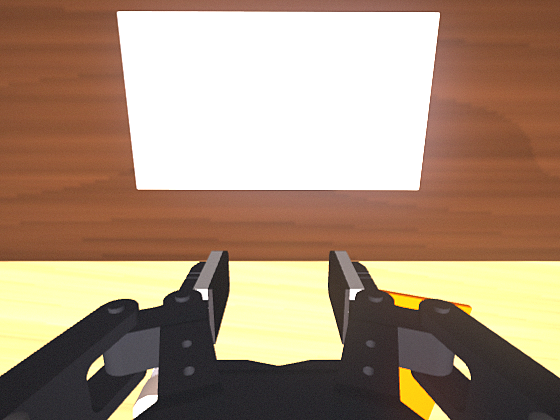

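The plate is square to the tool and centred, with its near corners at (137,189) and (419,189). The pad tips are at (222,252) and (336,252), and the board's near edge is at row 261.

```bash
python3 - <<'E'
from h import *
im,d=camera("wrist"); c=calibration("wrist"); H=np.array(c["hand_eye"]); f=210/np.tan(np.radians(c["vertical_fov"])/2)
v,u=np.mgrid[:420,:560]; P=np.stack([(u-c["cx"])/f*d,(v-c["cy"])/f*d,d,np.ones_like(d)],-1)@H.T
P=P[...,:3]*1e3
for q in((220,253),(222,256),(336,253),(338,256),(278,195),(278,185),(278,230),(278,257),(278,265),(200,230)): print(q,P[q[1],q[0]].round(1))
m=(abs(P[...,1])<45)&(P[...,2]<40)&(v<300)&(d>0); z=P[m]; print("finger max z",np.percentile(z[:,2],[90,99,100]),z[:,0].min(),z[:,0].max(),z[:,1].min(),z[:,1].max())
E
```

```text
(220, 253) [ 10.9 -24.8  10.1]
(222, 256) [ 10.3 -23.7   8.2]
(336, 253) [10.6 24.8 11. ]
(338, 256) [11.  25.   6.9]
(278, 195) [22.  -0.2 70.4]
(278, 185) [29.2 -0.2 64.5]
(278, 230) [-0.  -0.2 71. ]
(278, 257) [-17.5  -0.2  70.3]
(278, 265) [-56.1  -0.2 140.7]
(200, 230) [ -0.3 -47.8  71.4]
finger max z [ 9.23044063 15.75345209 17.54119256] -10.719372174564533 14.131668532928243 -36.50665779159345 36.81322961628852
```

>>> play_rows(
  increments=[
    [[0,0,10],[0,0,0],0.47],
    [[0,0,25],[0,0,0],0.47],
    [[0,0,38],[0,0,0],0.47],
    [[0,0,46],[0,0,0],0.47],
    [[0,0,49],[0,0,0],0.47],
    [[0,0,49],[0,0,0],0.47],
    [[0,0,51],[0,0,0],0.47],
    [[0,0,51],[0,0,0],0.47],
    [[0,0,51],[0,0,0],0.47],
  ],
)

```text
time: 3.1
ee_pos: [0.5281, 0.0146, 0.0896]
tcp_rot: [180.0, -0.0, 7.1]
wrist_force: [0.1, -0.0, -0.1]
opening: 0.0454
grasp_force: 0.0
```

>>> play_rows(
  increments=[
    [[0,0,1],[0,0,0],0.47],
    [[0,0,2],[0,0,0],0.47],
    [[0,0,2],[0,0,0],0.47],
    [[0,0,2],[0,0,0],0.47],
  ],
)

```text
time: 3.5
ee_pos: [0.5278, 0.0146, 0.0873]
tcp_rot: [-180.0, 0.0, 7.1]
wrist_force: [-0.1, -0.2, -0.5]
opening: 0.0449
grasp_force: 0.0
```

>>> play_rows(
  increments=[
    [[0,0,1],[0,0,0],0.47],
    [[0,0,1],[0,0,0],0.47],
    [[0,0,1],[0,0,0],0.47],
  ],
)

```text
time: 3.8
ee_pos: [0.528, 0.0146, 0.0868]
tcp_rot: [180.0, -0.0, 7.1]
wrist_force: [-1.3, -0.8, 5.4]
opening: 0.0454
grasp_force: 2.8
```

Contact with the board comes at a TCP z of about 0.0868, so I'll work about 2 mm above that. Next is the push toward the rail.

>>> play_rows(
  increments=[
    [[0,0,-1],[0,0,0],0.47],
    [[0,0,-2],[0,0,0],0.47],
    [[3,0,-2],[0,0,0],0.47],
    [[6,0,-2],[0,0,0],0.47],
    [[9,0,-2],[0,0,0],0.47],
    [[11,0,-2],[0,0,0],0.47],
    [[13,0,-2],[0,0,0],0.47],
    [[15,0,-2],[0,0,0],0.47],
    [[17,0,-2],[0,0,0],0.47],
    [[19,0,-2],[0,0,0],0.47],
    [[21,0,-2],[0,0,0],0.47],
    [[22,0,-2],[0,0,0],0.47],
    [[23,0,-2],[0,0,0],0.47],
    [[23,0,-2],[0,0,0],0.47],
  ],
)

```text
time: 5.2
ee_pos: [0.5508, 0.0175, 0.0883]
tcp_rot: [-180.0, -0.0, 7.1]
wrist_force: [0.3, -0.0, -0.6]
opening: 0.0454
grasp_force: 0.1
```

>>> play_rows(
  increments=[
    [[1,0,0],[0,0,0],0.47],
    [[2,0,0],[0,0,0],0.47],
    [[2,0,0],[0,0,0],0.47],
  ],
)

```text
time: 5.5
ee_pos: [0.5528, 0.0177, 0.0883]
tcp_rot: [-180.0, -0.0, 7.1]
wrist_force: [-1.1, 0.6, -0.4]
opening: 0.0455
grasp_force: 0.2
```

```bash
python3 g.py -33 14 89 0
```

```text
now shelf [-35.2  14. ] z 0.0883 [-180.    -0.     7.1] F [-1.1  0.6 -0.4] open 0.0455 t 5.5
shift [ 2.2 -0.  -0.7] turn [-0.   -0.01  0.03]
```

>>> play_rows(
  increments=[
    [[1,0,0],[0,0,0],0.47],
    [[2,0,0],[0,0,0],0.47],
    [[2,0,0],[0,0,0],0.47],
  ],
)

```text
time: 5.8
ee_pos: [0.5536, 0.0178, 0.0882]
tcp_rot: [180.0, 0.1, 7.1]
wrist_force: [-7.3, -1.2, 2.5]
opening: 0.0452
grasp_force: 3.6
```

>>> play_rows(
  increments=[
    [[1,0,0],[0,0,0],0.47],
    [[2,0,0],[0,0,0],0.47],
    [[2,0,0],[0,0,0],0.47],
  ],
)

```text
time: 6.1
ee_pos: [0.5539, 0.0178, 0.0881]
tcp_rot: [180.0, 0.3, 7.1]
wrist_force: [-16.0, -1.7, 8.1]
opening: 0.0453
grasp_force: 8.4
```

```bash
python3 - <<'E'
from h import *
im,d=snap("wrist","w2.png")
E
python3 g.py -33 14 89 0
```

```text
now shelf [-34.1  13.9] z 0.0881 [180.    0.3   7.1] F [-16.3  -2.6   8.2] open 0.0453 t 6.15
shift [ 1.1 -0.1 -0.9] turn [0.   0.33 0.02]
```

View pics/w2.png

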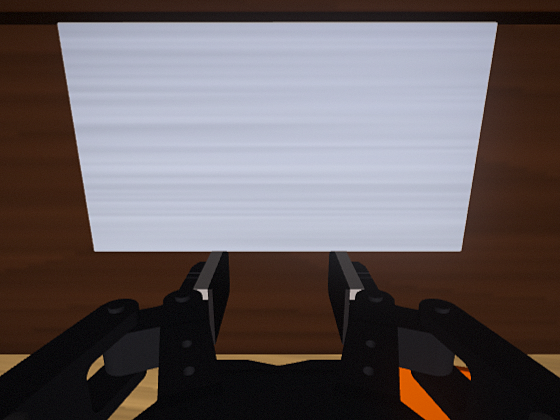

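The plate is flat and parallel to the rail, with near corners at (94,250) and (462,250) and its far edge against the rail band at row 22. Next I'll back off, lift, and go round to its −y end with the tool turned 90°.

>>> play_rows(
  increments=[
    [[-6,0,0],[0,0,0],0.47],
    [[-14,0,-1],[0,0,0],0.47],
    [[-16,0,-15],[0,0,0],0.47],
    [[-16,0,-35],[0,0,0],0.47],
    [[-10,10,-55],[0,0,-4],0.47],
    [[0,25,-65],[0,0,-12],0.47],
    [[10,40,-65],[0,0,-20],0.47],
    [[20,55,-65],[0,0,-28],0.47],
    [[30,70,-65],[0,0,-36],0.47],
    [[40,85,-65],[0,0,-44],0.47],
    [[50,100,-65],[0,0,-52],0.47],
    [[54,106,-65],[0,0,-60],0.47],
    [[54,106,-65],[0,0,-68],0.47],
    [[54,106,-65],[0,0,-76],0.47],
    [[54,106,-65],[0,0,-84],0.47],
    [[54,106,-65],[0,0,-90],0.47],
    [[54,106,-65],[0,0,-90],0.47],
    [[54,106,-65],[0,0,-90],0.47],
  ],
)

```text
time: 7.95
ee_pos: [0.6236, -0.0803, 0.1542]
tcp_rot: [179.9, 0.0, 96.9]
wrist_force: [-0.3, 0.2, 0.2]
opening: 0.0456
grasp_force: 0.0
```

```bash
python3 g.py 20 -92 88.7 90; python3 - <<'E'
from h import *
im,d=snap("wrist","w3.png")
E
```

```text
now shelf [ 22.9 -92.1] z 0.1542 [179.9   0.   96.9] F [-0.3  0.2  0.2] open 0.0456 t 7.95
shift [ 0.1 -3.  65.5] turn [ 0.06  0.02 -0.15]
```

View pics/w3.png

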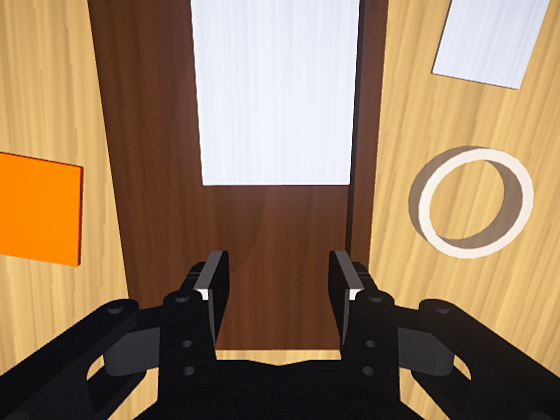

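The plate end runs from (203,184) to (350,184), centred between the fingers, with the rail at its right around column 355. Now I'll descend.

>>> play_rows(
  increments=[
    [[0,-3,10],[0,0,0],0.47],
    [[0,-3,25],[0,0,0],0.47],
    [[0,-3,42],[0,0,0],0.47],
    [[0,-3,54],[0,0,0],0.47],
    [[0,-3,60],[0,0,0],0.47],
    [[0,-3,63],[0,0,0],0.47],
    [[0,-3,65],[0,0,0],0.47],
    [[0,-3,65],[0,0,0],0.47],
    [[0,-3,65],[0,0,0],0.47],
  ],
)

```text
time: 8.9
ee_pos: [0.6207, -0.0807, 0.0889]
tcp_rot: [179.9, 0.0, 97.1]
wrist_force: [0.2, -1.2, -0.8]
opening: 0.0452
grasp_force: 0.0
```

```bash
python3 g.py 20 -92 88.7 90
```

```text
now shelf [ 19.9 -92.1] z 0.0889 [179.9   0.   97.1] F [ 0.2 -1.2 -0.8] open 0.0452 t 8.9
shift [0.1 0.1 0.2] turn [0.05 0.01 0.03]
```

>>> play_rows(
  increments=[
    [[3,0,0],[0,0,0],0.47],
    [[7,0,0],[0,0,0],0.47],
    [[10,0,0],[0,0,0],0.47],
    [[12,0,0],[0,0,0],0.47],
    [[14,0,0],[0,0,0],0.47],
    [[17,0,0],[0,0,0],0.47],
    [[21,0,0],[0,0,0],0.47],
    [[25,0,0],[0,0,0],0.47],
    [[29,0,0],[0,0,0],0.47],
    [[33,0,0],[0,0,0],0.47],
    [[37,0,0],[0,0,0],0.47],
    [[41,0,0],[0,0,0],0.47],
    [[45,0,0],[0,0,0],0.47],
    [[49,0,0],[0,0,0],0.47],
    [[53,0,0],[0,0,0],0.47],
    [[57,0,0],[0,0,0],0.47],
    [[60,0,0],[0,0,0],0.47],
    [[62,0,0],[0,0,0],0.47],
    [[63,0,0],[0,0,0],0.47],
    [[63,0,0],[0,0,0],0.47],
  ],
)

```text
time: 10.9
ee_pos: [0.6125, -0.018, 0.0883]
tcp_rot: [-180.0, -0.0, 97.1]
wrist_force: [0.5, 0.6, 0.2]
opening: 0.0453
grasp_force: 0.0
```

```bash
python3 g.py 20 58.5 88.7 90; python3 - <<'E'
from h import *
im,d=snap("wrist","w4.png")
E
```

```text
now shelf [ 19.6 -28.8] z 0.0883 [-180.    -0.    97.1] F [0.5 0.6 0.2] open 0.0453 t 10.9
shift [87.3  0.4 -0.4] turn [-0.   -0.02  0.04]
```

View pics/w4.png

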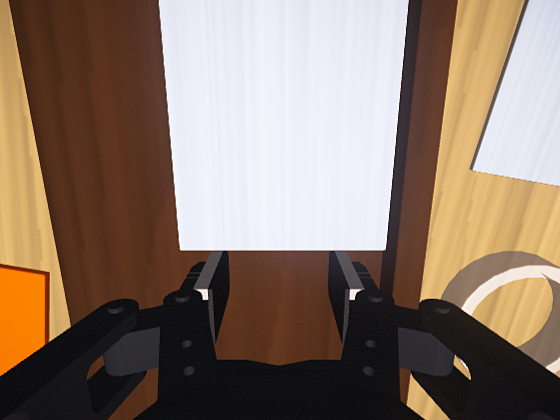

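The plate end, (179,250) to (387,250), is square on the fingertips and still along the rail. I'll push the remaining 87 mm or so.

>>> play_rows(
  increments=[
    [[2,0,0],[0,0,0],0.47],
    [[5,0,0],[0,0,0],0.47],
    [[9,0,0],[0,0,0],0.47],
    [[14,0,0],[0,0,0],0.47],
    [[19,0,0],[0,0,0],0.47],
    [[24,0,0],[0,0,0],0.47],
    [[29,0,0],[0,0,0],0.47],
    [[34,0,0],[0,0,0],0.47],
    [[39,0,0],[0,0,0],0.47],
    [[44,0,0],[0,0,0],0.47],
    [[49,0,0],[0,0,0],0.47],
    [[54,0,0],[0,0,0],0.47],
    [[59,0,0],[0,0,0],0.47],
    [[64,0,0],[0,0,0],0.47],
    [[69,0,0],[0,0,0],0.47],
    [[74,0,0],[0,0,0],0.47],
    [[79,0,0],[0,0,0],0.47],
    [[82,0,0],[0,0,0],0.47],
    [[84,0,0],[0,0,0],0.47],
    [[84,0,0],[0,0,0],0.47],
  ],
)

```text
time: 12.95
ee_pos: [0.6021, 0.0655, 0.0883]
tcp_rot: [180.0, -0.0, 97.1]
wrist_force: [-0.4, 0.0, -0.2]
opening: 0.045
grasp_force: 0.0
```

```bash
python3 g.py 20 58.5 88.7 90; python3 - <<'E'
from h import *
im,d=snap("wrist","w5.png")
E
```

```text
now shelf [19.6 55.3] z 0.0883 [180.   -0.   97.1] F [-0.4  0.  -0.2] open 0.045 t 12.95
shift [ 3.2  0.4 -0.4] turn [ 0.01 -0.02  0.05]
```

View pics/w5.png

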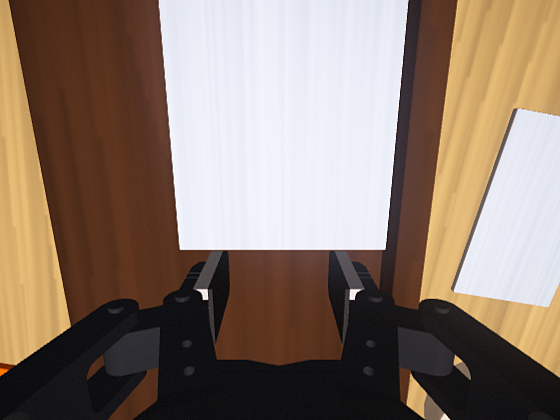

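The plate is at y ≈ 147 mm and still along the rail, with its end at row 249. I'll back off, lift, and check from the top camera.

>>> play_rows(
  increments=[
    [[-4,0,0],[0,0,0],0.47],
    [[-12,0,-1],[0,0,0],0.47],
    [[-15,0,-15],[0,0,0],0.47],
    [[-15,0,-40],[0,0,0],0.47],
    [[-30,-20,-70],[0,0,4],0.47],
    [[-55,-50,-90],[0,0,12],0.47],
    [[-85,-80,-100],[0,0,20],0.47],
    [[-115,-110,-100],[0,0,28],0.47],
    [[-145,-140,-100],[0,0,36],0.47],
    [[-175,-165,-100],[0,0,44],0.47],
    [[-200,-185,-100],[0,0,52],0.47],
    [[-220,-200,-100],[0,0,60],0.47],
    [[-235,-200,-100],[0,0,68],0.47],
    [[-240,-200,-100],[0,0,76],0.47],
    [[-240,-200,-100],[0,0,84],0.47],
    [[-240,-200,-100],[0,0,90],0.47],
    [[-240,-200,-100],[0,0,90],0.47],
  ],
)

```text
time: 14.7
ee_pos: [0.4334, -0.1983, 0.1894]
tcp_rot: [180.0, -0.1, 7.0]
wrist_force: [-0.3, 0.7, -0.4]
opening: 0.0455
grasp_force: 0.0
```

```bash
python3 g.py -60 140 150 0; python3 - <<'E'
from h import *
im,d=snap("top","top2.png")
im=cv2.imread("pics/top2.png")[160:255,165:365]
im=cv2.convertScaleAbs(im,alpha=1.8,beta=20)
cv2.imwrite("pics/crop2.png",cv2.resize(im,None,fx=4,fy=4,interpolation=cv2.INTER_CUBIC))
E
```

```text
now shelf [-180.4 -185.6] z 0.1894 [ 1.8e+02 -1.0e-01  7.0e+00] F [-0.3  0.7 -0.4] open 0.0455 t 14.7
shift [ 119.8 -325.8   39.4] turn [ 0.03 -0.06 -0.1 ]
```

View pics/crop2.png

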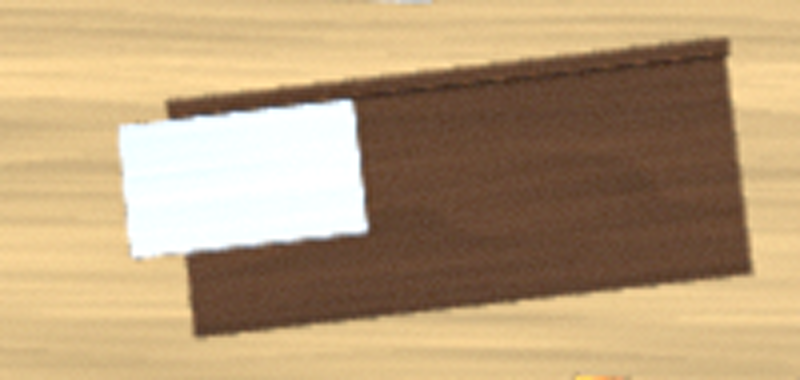

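The plate is flush to the rail, with corners at (119,126), (353,100), (368,232) and (133,258), and it sticks out past the left end. I'll quantify that and check the other objects haven't moved.

```bash
python3 - <<'E'
from h import *
from g import O,S
a=onplane("top",np.array([(119,126),(353,100),(368,232),(133,258)])/4+[165,160]-.4,.076)
P=(a[:,:2]-O)@S*1e3; print(P.round(1),P.mean(0).round(1))
d=cv2.absdiff(cv2.imread("pics/top1.png"),cv2.imread("pics/top2.png")).max(2)
for n,(u,v) in dict(box=(137,237),mug=(435,259),vial=(252,281),tape=(306,143)).items(): r=28 if n=="box" else 14; print(n,(d[v-r:v+r,u-r:u+r]>40).sum())
E
```

```text
[[ 67.9 225.7]
 [ 67.7  66.5]
 [-22.4  66.1]
 [-22.1 225.2]] [ 22.8 145.9]
box 0
mug 373
vial 0
tape 0
```

View pics/top2.png

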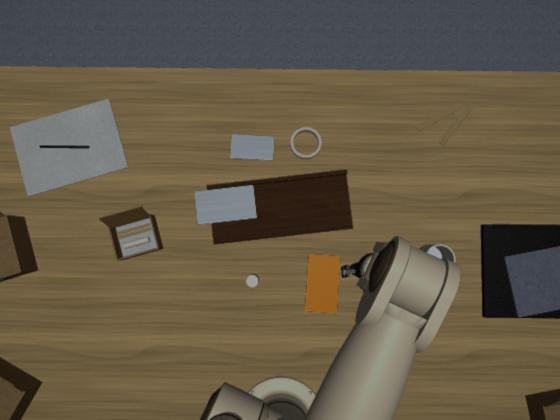

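The arm just hides part of the mug, whose rim is unmoved at (440,259), and nothing else has shifted. The plate is at x 22.8, y 146 mm, so I'll hand in.

```bash
python3 -c "
from workcell import workorder
print(workorder.job_done())"
```

```text
the job is handed in; nothing more can be done
None
```

The job is handed in: the plate lies flat against the rail and sticks out about 36 mm past the kit-box end; I saw no movement of the kit box, mug, vial or tape roll, though the arm partly hid the mug in the last picture.

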